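# Seat the bearing cover of a banding wheel

### The job

Use the blue-handled seating tool to press the orange bearing cover straight down into the banding-wheel base until it clicks home and stays down, firmly but without forcing it, since the plastic cracks if pushed too hard. Then stand the tool upright back on its cork coaster and let go. Do not press the cover with the gripper itself, and leave the teapots and everything else on the table where they are.

Things in the scene. Friction and masses are not known exactly. Their poses are not given: they have to be found in the camera images.
- rim (a point): Centre of the top rim of the banding-wheel base, z up. The base is fixed to the table: round green foot 132 mm across, steel column 68 mm across, rim 75 mm above the table, with an upright bore 40 mm across in its top. Three sprung catches and a spring sit hidden in the bore.
- cover: Orange plastic bearing cover, 50 g, loose, its plug in the bore. Origin: centre of its flange's underside, z up. Flange 54 mm across, 5 mm thick; on it a bevelled boss 22 mm across and 8 mm high; below it a tapered, greased plug up to 38 mm across, 22.5 mm long. At the start it rests on the catches, the flange 6 to 9 mm above the rim; if the push ends too soon it rises again.
- cover_top (a point): Centre of the top of the cover's boss, 13 mm above the flange's underside. The push rises to about 17 N some 3 mm before home, drops, rises again; the last catch clicks 1.5 mm before the flange meets the rim (hard stop, 17 N). After the click it stays, sprung up 1 to 2 mm from the rim. A slow push (6 mm/s) stopped at 23 N is past the click; over 32 N cracks it.
- seater_mid (a point): Middle (52.5 mm above the foot) of the standing seating tool, z up along it. 180 to 290 g, 105 mm tall, round: an aluminium bell 46 mm across for the lowest 22 mm, then a straight blue handle 26 mm across. The foot has a round recess 26 mm across and 11 mm deep that goes over the cover's boss, so that the flat ring round it bears on the cover's flange.
- coaster_top (a point): Centre of the top of the cork coaster on which the tool stands at the start, z up: a flat square plate 100 mm by 100 mm, fixed to the table, its top 6 mm above the table.
- teapot_a_mid (a point): Unfired pale clay teapot, loose and fragile, 116 mm tall, body 114 mm across with spout and handle; point on its axis 55 mm up. Leave alone.
- teapot_b_mid (a point): Second, slightly darker clay teapot of the same size and point. Leave alone.
- rib_mid (a point): Wooden throwing rib, a flat loose slat 130 mm by 45 mm, 8 mm thick, lying on the table; point at its centre. Leave alone.
Things that resemble listed ones, but are neither listed nor needed, are in the scene too. There is more than one size of the part that bears seater_mid; the job needs the largest.

How it is judged:
By the outcome, as a careful person would: the job done as asked, in the order asked, and still so for the second after the job is handed in, with the robot touching nothing.
It also fails if it takes over 54 s, if anything falls off the work surface, if the arm or the gripper's body presses on something with over 40 N, if the wrist force passes 120 N, or if a joint passes its speed limit or range.

### The arm

A 6-joint arm with a two-finger parallel gripper is mounted at the origin on the work surface. World frame = base frame: x ahead of the robot, y to its left, z up, the work surface at z = 0. Lengths are in m, angles in rad, forces in N, time in s.
With the tool pointing down it reaches from about 0.425 to 0.95 m from the base axis. Payload 3.5 kg.
Tool frame: the origin (TCP) lies at the very end of the fingers, on their centre line; the grasp point (between the pads) lies 19 mm behind it; x points along the fingers, z is the direction in which the jaws open and shut, and the axes are right-handed (so a half turn about x gives the same grasp; the last joint's range is limited). The gripper opens to 85 mm and grips with 20 to 120 N. Pads are 22 mm wide; open, the fingers measure 114 mm over their backs; the gripper's body (76 mm by 85 mm) begins 54 mm behind the grasp point. The pads swing forward as they close: fully open they stand 13 mm farther back than shut.
Start: joints at [-1.317, 0.286, 1.577, -0, 1.279, -0.15], TCP at [0.265, -0.621, 0.231] pointing down, gripper open.
Joint ranges: [-2.77, 2.77], [-0.9, 2.22], [0.21, 2.48], [-1.53, 4.67], [0.24, 2.81], [-2.84, 2.84]. Speed limits (rad/s): [2.79, 2.79, 3.14, 3.14, 3.14, 3.14].

### API

Orientations are given as a unit quaternion [x, y, z, w].
In Python, from plant import ctrl, cams gives the robot as it stands.
- The arm moves only by the tool play_rows, never from a script. Its argument "rows" is a list of rows, each a list of 3 entries, a list of its own where there are three numbers: the opening in per cent of the stroke, from 0 (shut) to 100 (fully open), then the shift along the tool's x, y, z in units of 0.3 m (1.0 is 0.3 m), then the turn, a rotation vector about the tool's x, y, z in units of pi/2 rad (1.0 is pi/2 rad). A call has 1 to 10 rows; each row is the pose to reach, as a shift and turn from the pose commanded when the call began, along the tool's axes at that moment; what a row does not reach only later rows make up. A row lasts 1/12 s, in which the tool goes at most 41.7 mm and 7.16 degrees, less where a joint would pass 70% of its speed; a pose out of reach is approached as far as the arm can. A call with a number of a shift or a turn outside -1 to 1 is refused whole. A call with a gripper value outside its range is refused whole. The fingers move at their own pace and stop on an object; "force" is the grip in N (left out, the last holds). Time passes only in rows, so rows that repeat a pose let the fingers close. It gives the time, the measured TCP pose, the force and the opening at its end, in the units of the state.
- ctrl.get_state(): the state, without advancing time (a new reading comes with each control period).
- cams.read_camera(name): name is "side" or "top" or "wrist"; returns a dict with "color" (384x512x3 uint8, red, green, blue), "fx", "fy", "cx", "cy" (pixels), "view" (4x4, takes a point from world to camera coordinates). Camera axes: x right, y down, z forward; pixel columns grow to the right and rows downward; lengths in m; the calibration is good to about 2 mm. The wrist camera is an equidistant fisheye: a pixel r from the principal point sees the ray r / f radians off the axis. A picture is of the moment at which its call begins. There is no depth.
- ctrl.sign_off(): hands the job in, once; it reports no verdict.
The state is a dict: "time": time; "qpos": joint angles; "dq": joint speeds; "joint_efforts": joint torques, N m; "eef_pos": TCP position; "tcp_rot": TCP orientation; "contact_force": force on the tool from outside, world axes, zero at the start; "wrist_torque": the same for the moment, N m; "opening": opening from 0.0 (shut) to 1.0 (fully open).
Only numpy, scipy, OpenCV 4.12 (cv2) and the standard library are available. Lean on these libraries where they do the work, as an engineer would, in place of code of your own. Each camera call takes 0.05 s, during which the arm holds its last target. There are 200 camera calls.

## Working session

There is one attempt and no reset: what is moved stays moved. The work goes in short steps, Python scripts to look and compute and a tool call to move; the robot and the scene stay as the last step left them, time stands still between calls to the robot, and variables do not carry over. Pictures are saved under pics/ and viewed, about 8 in all and at most 12, crops included, and the job is handed in when it is done.

Besides the shell and the picture viewer there is one more tool, called after ">>>" as a command line: name --argument value ..., lists and objects as JSON in quotes. play_rows: Moves the arm, as the interface text tells. Shifts and turns lie within -1 to 1; 1 stands for 0.3 m of shift or pi/2 rad of turn. Its arguments: {"type":"object","properties":{"rows":{"type":"array"},"force":{"type":"number"}},"required":["rows"]}

```bash
mkdir -p pics
python3 - <<'E'
from plant import ctrl, cams
import cv2, numpy as np, pickle
s=ctrl.get_state(); print({k:np.round(v,4).tolist() for k,v in s.items()})
d={}
for n in("side","top","wrist"):
    c=cams.read_camera(n); d[n]=c
    print(n,c["fx"],c["fy"],c["cx"],c["cy"],np.round(c["view"],4).tolist())
pickle.dump(d,open("d0.pkl","wb"))
b=lambda n:cv2.cvtColor(d[n]["color"],cv2.COLOR_RGB2BGR)
for n in("side","top"): cv2.imwrite(f"pics/{n}0.png",cv2.resize(b(n),(800,600),interpolation=cv2.INTER_CUBIC))
E
```

```text
{'time': 0.0, 'qpos': [-1.317, 0.2872, 1.5782, -0.0, 1.2786, -0.15], 'dq': [-0.0006, -0.0011, -0.0016, 0.0014, -0.0002, -0.0008], 'joint_efforts': [-0.0002, -40.5984, -29.2623, -0.0002, 0.0059, 0.0], 'eef_pos': [0.2651, -0.6201, 0.2299], 'tcp_rot': [0.3901, 0.5907, -0.389, 0.5895], 'contact_force': [-0.5533, 0.073, 0.1889], 'wrist_torque': [-0.0159, 0.0256, 0.0201], 'opening': 1.0015}
side 382.0293176195237 382.0293176195237 255.91168230555863 191.89964962523348 [[0.6997, -0.7144, -0.0029, -0.3923], [-0.3616, -0.3506, -0.8639, 0.3152], [0.6162, 0.6056, -0.5036, 0.3839], [0.0, 0.0, 0.0, 1.0]]
top 422.1752279510028 422.1752279510028 254.55327993534524 197.88038675826755 [[-0.0098, -0.9999, 0.0086, 0.0149], [-0.9868, 0.0083, -0.162, 0.6], [0.1619, -0.01, -0.9868, 0.9385], [0.0, 0.0, 0.0, 1.0]]
wrist 297.3186396354542 297.3186396354542 254.6921223336994 192.59373173951496 [[0.3926, -0.9197, -0.0012, -0.6744], [-0.8821, -0.3769, 0.2826, -0.0365], [-0.2604, -0.1099, -0.9592, 0.3785], [0.0, 0.0, 0.0, 1.0]]
```

View pics/top0.png

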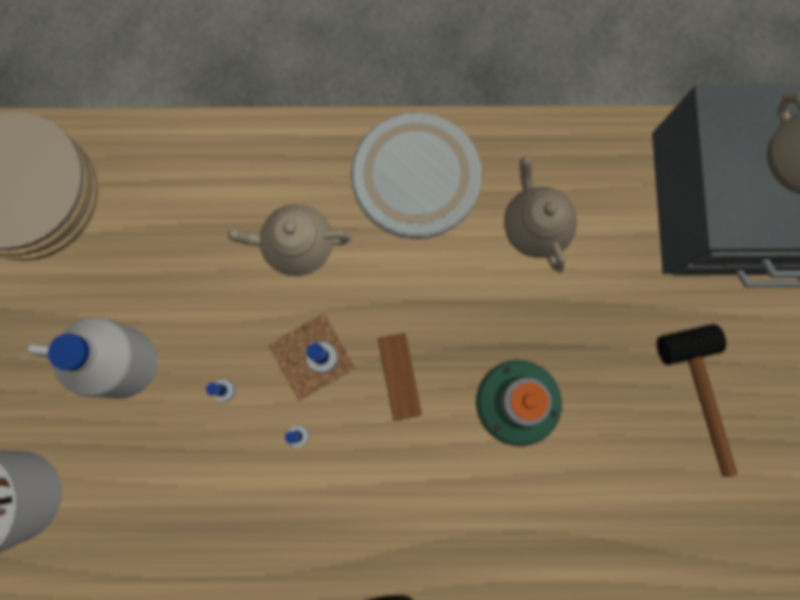

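View pics/side0.png

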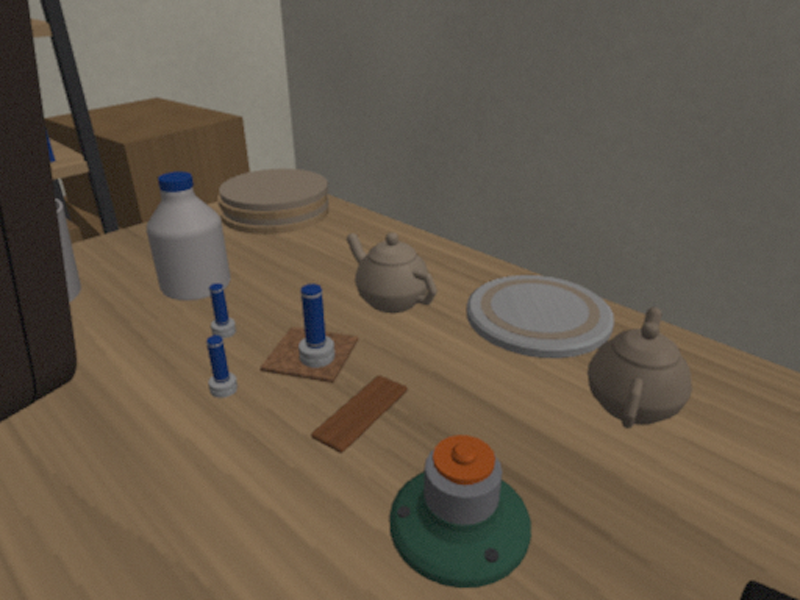

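Top view (800x600 scale): three blue-handled tools, at (320,355) on the cork coaster and largest, and smaller ones at (218,390) and (296,437). The bottle at (70,350) also has a blue cap. The cover is at (530,402), with teapots at (296,240) and (540,220), and the rib at (400,377). I choose the one on the coaster, and will now measure it and check it in a crop.

```bash
cat > h.py <<'E'
import numpy as np, cv2
from scipy.optimize import least_squares
def proj(c,P):
    p=np.c_[np.atleast_2d(P),np.ones(len(np.atleast_2d(P)))]@np.array(c["view"]).T
    return np.c_[c["fx"]*p[:,0]/p[:,2]+c["cx"],c["fy"]*p[:,1]/p[:,2]+c["cy"]]
def fproj(c,P):
    p=(np.c_[np.atleast_2d(P),np.ones(len(np.atleast_2d(P)))]@np.array(c["view"]).T)[:,:3]
    r=np.hypot(p[:,0],p[:,1]); t=np.arctan2(r,p[:,2])
    return p[:,:2]/r[:,None]*t[:,None]*c["fx"]+[c["cx"],c["cy"]]
A=np.linspace(0,2*np.pi,48,endpoint=False)
def ring(x,y,z,r): return np.c_[x+r*np.cos(A),y+r*np.sin(A),0*A+z]
def hullc(uv):
    h=cv2.convexHull(uv.astype(np.float32)); m=cv2.moments(h); return np.array([m["m10"]/m["m00"],m["m01"]/m["m00"]]),m["m00"]
def mask(c,kind):
    h=cv2.cvtColor(c["color"],cv2.COLOR_RGB2HSV).astype(int); H,S,V=h[...,0],h[...,1],h[...,2]
    return (((H>105)&(H<130)&(S>150)&(V>40)) if kind=="blue" else ((H<12)&(S>190)&(V>110))).astype(np.uint8)
def blobs(c,kind):
    n,l,st,ce=cv2.connectedComponentsWithStats(mask(c,kind)); return [(ce[i].round(2).tolist(),int(st[i,4]),st[i,:4].tolist()) for i in range(1,n) if st[i,4]>25]
E
python3 - <<'E'
from h import *
import pickle
d=pickle.load(open("d0.pkl","rb"))
for n in("side","top"):
    for k in("blue","orange"): print(n,k,blobs(d[n],k))
def near(n,k,p): return min(blobs(d[n],k),key=lambda b:np.hypot(b[0][0]-p[0],b[0][1]-p[1]))
def fit(model,k,pt,ps,x0,nm):
    b={"top":near("top",k,pt),"side":near("side",k,ps)}
    f=lambda q:np.concatenate([hullc(proj(d[n],model(q)))[0]-b[n][0] for n in b])
    r=least_squares(f,x0,x_scale=.1); print(nm,r.x.round(4),r.fun.round(2),[(hullc(proj(d[n],model(r.x)))[1],b[n][1]) for n in b])
s=512/800
T=lambda z0,z1,r:lambda q:np.r_[ring(q[0],q[1],z0,r),ring(q[0],q[1],z1,r)]
fit(T(.030,.111,.013),"blue",(320*s,352*s),(314*s,315*s),[.6,.1],"tool")
fit(lambda q:np.r_[ring(q[0],q[1],q[2]+.03,.013),ring(q[0],q[1],q[2]+.111,.013)],"blue",(320*s,352*s),(314*s,315*s),[.6,.1,0],"tool_z")
C=lambda q:np.r_[ring(q[0],q[1],q[2],.027),ring(q[0],q[1],q[2]+.005,.027),ring(q[0],q[1],q[2]+.013,.009)]
fit(C,"orange",(530*s,402*s),(464*s,459*s),[.5,-.2,.083],"cover")
# coaster corners from top (800-scale pixels) at z=.006
c=d["top"];V=np.array(c["view"]);R,t=V[:3,:3],V[:3,3]
def back(u,v,z):
    o=-R.T@t; r=R.T@np.array([(u-c["cx"])/c["fx"],(v-c["cy"])/c["fy"],1]); return (o+r*(z-o[2])/r[2]).round(4)
for p in((268,349),(323,314),(355,366),(302,399)): print(back(p[0]*s,p[1]*s,.006))
for p in((379,337),(405,334),(421,415),(394,420),(540,210),(290,228)): print("rib/pots",back(p[0]*s,p[1]*s,.008 if p[1]>330 else .1))
im=cv2.cvtColor(d["side"]["color"],cv2.COLOR_RGB2BGR)[170:265,120:240]
cv2.imwrite("pics/crop.png",cv2.resize(im,None,fx=6,fy=6,interpolation=cv2.INTER_CUBIC))
E
```

```text
side blue [([112.11, 115.9], 208, [102, 110, 21, 12]), ([198.87, 185.15], 54, [194, 182, 11, 7]), ([140.32, 196.1], 134, [136, 186, 10, 20]), ([200.66, 204.71], 319, [194, 190, 14, 30]), ([137.0, 217.18], 34, [133, 215, 9, 5]), ([139.73, 231.72], 177, [134, 221, 12, 22])]
side orange [([297.16, 292.86], 681, [278, 279, 38, 29])]
top blue [([43.47, 224.95], 417, [32, 214, 24, 22]), ([201.93, 225.33], 75, [197, 221, 12, 10]), ([137.77, 248.81], 43, [133, 246, 11, 6]), ([186.5, 279.5], 30, [184, 277, 6, 6])]
top orange [([338.42, 256.53], 335, [328, 247, 21, 20])]
tool [0.532 0.124] [ 1.96  0.88 -0.19 -3.92] [(164.7570925380569, 75), (542.5317788540851, 319)]
tool_z [ 0.5355  0.1298 -0.0132] [ 0.08 -0.07 -0.12  0.01] [(162.0567254392663, 75), (523.6466161697172, 319)]
cover [ 0.4624 -0.1747  0.0814] [ 0.29 -0.35 -0.26  0.  ] [(483.4549631776754, 335), (1008.1008097361773, 681)]
[0.5465 0.2101 0.006 ]
[0.6005 0.1256 0.006 ]
[0.519  0.0757 0.006 ]
[0.4694 0.1566 0.006 ]
rib/pots [0.5634 0.0385 0.008 ]
rib/pots [ 0.5677 -0.0018  0.008 ]
rib/pots [ 0.4435 -0.0247  0.008 ]
rib/pots [0.4364 0.0164 0.008 ]
rib/pots [ 0.7364 -0.1987  0.1   ]
rib/pots [0.7119 0.1646 0.1   ]
```

View pics/crop.png

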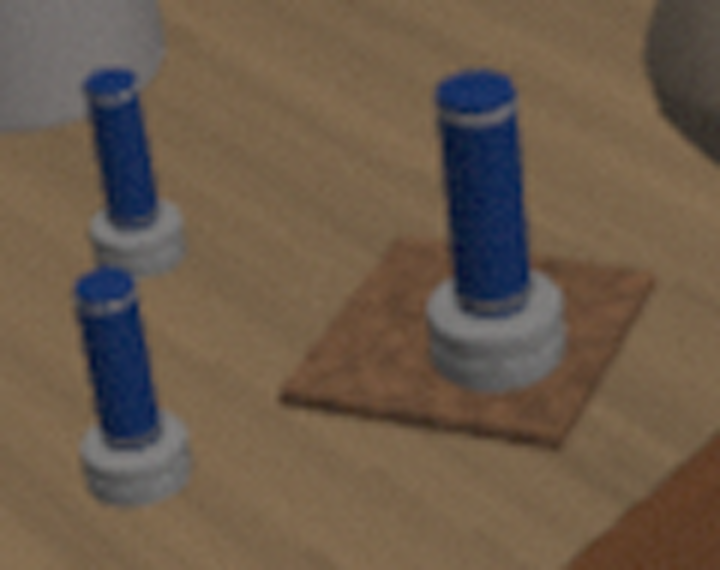

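The crop confirms it: the tool on the coaster (crop (485,230)) is the tallest, with the widest bell. The other two are smaller. The highlight rings split the blue mask, so I'll refine the position with the wrist camera from above.

```bash
cat >> h.py <<'E'
from scipy.spatial.transform import Rotation as Rn
def rows_to(st,p):  # shift units in tool axes to TCP target
    R=Rn.from_quat(st["tcp_rot"]); return (R.inv().apply(np.array(p)-st["eef_pos"])/.3).round(4)
E
python3 - <<'E'
from h import *
from plant import ctrl
import pickle
d=pickle.load(open("d0.pkl","rb"))
s=ctrl.get_state(); R=Rn.from_quat(s["tcp_rot"]).as_matrix(); print(R.round(3))
c=d["wrist"];V=np.array(c["view"]); print("cam in tool",(R.T@(-V[:3,:3].T@V[:3,3]-s["eef_pos"])).round(4), (R.T@V[2,:3]).round(3))
# tool refit, merged hulls
b={}
for n,p in(("top",(200,228)),("side",(200,200))):
    ys,xs=np.nonzero(mask(d[n],"blue")); k=(abs(xs-p[0])<15)&(abs(ys-p[1])<28); b[n]=hullc(np.c_[xs,ys][k]); print(n,xs[k].min(),xs[k].max(),ys[k].min(),ys[k].max(),b[n])
m=lambda q:np.r_[ring(q[0],q[1],.030,.013),ring(q[0],q[1],.111,.013)]
r=least_squares(lambda q:hullc(proj(d["side"],m(q)))[0]-b["side"][0],[.53,.13],x_scale=.1);print(r.x,r.fun)
print(proj(d["top"],[[*r.x,.111]]), hullc(proj(d["top"],m(r.x))))
print("to above tool",rows_to(s,[r.x[0],r.x[1],.25]))
E
```

```text
[[-0.     0.92   0.393]
 [ 0.002  0.393 -0.92 ]
 [-1.     0.    -0.002]]
cam in tool [-1.423e-01  7.170e-02  1.000e-04] [ 0.959 -0.283  0.   ]
top 197 208 221 230 (array([202.3286052 , 225.55791962]), 70.5)
side 194 207 182 219 (array([200.30257059, 200.74884113]), 395.5)
[0.53188236 0.12440225] [ 3.02751246e-06 -9.01669407e-06]
[[202.01634094 224.76474852]] (array([203.72361408, 226.26152415]), 164.85313407541253)
to above tool [-0.0619  1.793  -1.9332]
```

>>> play_rows --rows '[[100,[-0.06,0.6,-0.645],[0,0,0]],[100,[-0.06,0.6,-0.645],[0,0,0]],[100,[-0.06,0.6,-0.645],[0,0,0]],[100,[-0.06,0.6,-0.645],[0,0,0]],[100,[-0.06,0.6,-0.645],[0,0,0]],[100,[-0.06,0.6,-0.645],[0,0,0]],[100,[-0.06,0.6,-0.645],[0,0,0]],[100,[-0.06,0.6,-0.645],[0,0,0]]]'

```text
time: 0.82
eef_pos: [0.3558, -0.3691, 0.2496]
tcp_rot: [0.389, 0.591, -0.388, 0.591]
contact_force: [-0.0, -0.4, -0.1]
opening: 0.997
```

>>> play_rows --rows '[[100,[0,0.6,-0.645],[0,0,0]],[100,[0,0.6,-0.645],[0,0,0]],[100,[0,0.6,-0.645],[0,0,0]],[100,[0,0.6,-0.645],[0,0,0]],[100,[0,0.6,-0.645],[0,0,0]],[100,[0,0.6,-0.645],[0,0,0]],[100,[0,0.6,-0.645],[0,0,0]],[100,[0,0.6,-0.645],[0,0,0]]]'

```text
time: 1.48
eef_pos: [0.4451, -0.1217, 0.2492]
tcp_rot: [0.388, 0.591, -0.388, 0.591]
contact_force: [-0.1, -1.1, 0.1]
opening: 1.001
```

>>> play_rows --rows '[[100,[0,0.593,-0.643],[0,0,0]],[100,[0,0.593,-0.643],[0,0,0]],[100,[0,0.593,-0.643],[0,0,0]],[100,[0,0.593,-0.643],[0,0,0]],[100,[0,0.593,-0.643],[0,0,0]],[100,[0,0.593,-0.643],[0,0,0]],[100,[0,0.593,-0.643],[0,0,0]],[100,[0,0.593,-0.643],[0,0,0]]]'

```text
time: 2.15
eef_pos: [0.5333, 0.1247, 0.2488]
tcp_rot: [0.389, 0.591, -0.389, 0.591]
contact_force: [-0.3, 1.1, -1.2]
opening: 0.996
```

Run:
```python
from h import *
from plant import ctrl,cams
import pickle
s=ctrl.get_state(); c=cams.read_camera("wrist"); pickle.dump((s,c),open("w1.pkl","wb"))
print(s["time"],s["eef_pos"],s["tcp_rot"],s["qpos"],s["contact_force"])
im=cv2.cvtColor(c["color"],cv2.COLOR_RGB2BGR)
q=[.532,.1245]
for z,r,col in((.111,.013,(0,255,255)),(.028,.023,(0,0,255)),(.006,.023,(0,255,0))):
    cv2.polylines(im,[(fproj(c,ring(*q,z,r))).astype(np.int32)],True,col,1)
print(fproj(c,[[*q,.111],[*q,.006]]),blobs(c,"blue"))
cv2.imwrite("pics/w1.png",cv2.resize(im,(800,600),interpolation=cv2.INTER_CUBIC))
```

```text
2.15 [0.53332491 0.1246774  0.24876409] [ 0.38864836  0.59064131 -0.38907614  0.59052101] [ 4.45485081e-02 -8.19486333e-03  1.87226110e+00 -4.07496582e-04
  1.27801909e+00  1.20923735e+00] [-0.33668717  1.06479427 -1.18936047]
[[253.84621113 183.0020311 ]
 [253.97826692 162.88469002]] [([132.55, 157.06], 150, [124, 151, 17, 15]), ([118.5, 163.18], 123, [113, 157, 12, 13]), ([253.51, 163.95], 132, [244, 159, 19, 12]), ([252.87, 181.98], 419, [242, 171, 23, 23]), ([194.13, 235.8], 149, [187, 228, 14, 17]), ([187.49, 249.69], 111, [182, 244, 12, 12])]
```

View pics/w1.png

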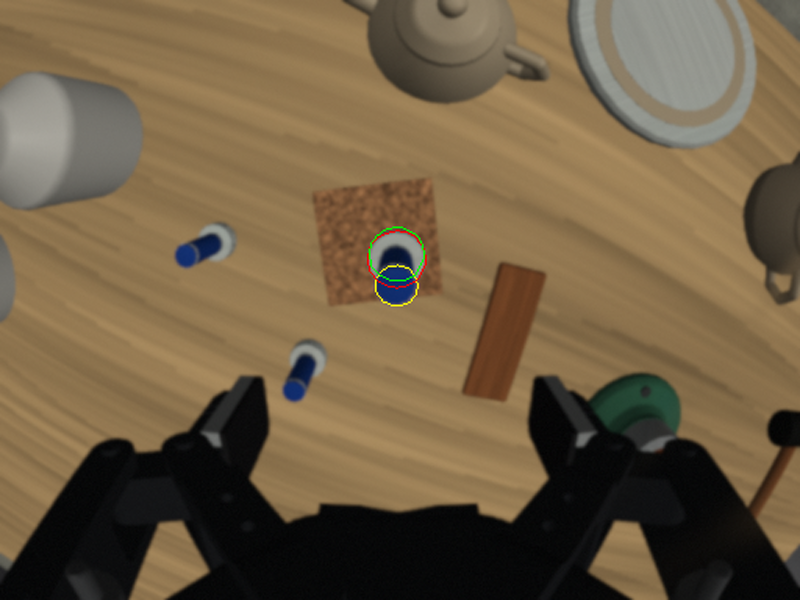

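The predicted rings lie on the tool within about 1 px (0.6 mm), with the disc at (397,285) and the bell at (397,250). The fingers have room on both sides, so I descend.

>>> play_rows --rows '[[80,[0.12,-0.006,0],[0,0,0]],[80,[0.24,-0.006,0],[0,0,0]],[80,[0.36,-0.006,0],[0,0,0]],[80,[0.46,-0.006,0],[0,0,0]],[80,[0.54,-0.006,0],[0,0,0]],[80,[0.6,-0.006,0],[0,0,0]],[80,[0.629,-0.006,0],[0,0,0]],[80,[0.629,-0.006,0],[0,0,0]]]'

```text
time: 2.87
eef_pos: [0.5288, 0.1209, 0.0583]
tcp_rot: [0.389, 0.591, -0.392, 0.588]
contact_force: [-0.3, -0.6, -0.6]
opening: 0.801
```

>>> play_rows --rows '[[50,[0,0,0],[0,0,0]],[40,[0,0,0],[0,0,0]],[30,[0,0,0],[0,0,0]],[20,[0,0,0],[0,0,0]],[0,[0,0,0],[0,0,0]],[0,[0,0,0],[0,0,0]],[0,[0,0,0],[0,0,0]],[0,[0,0,0],[0,0,0]]]' --force 90

```text
time: 3.53
eef_pos: [0.5317, 0.1232, 0.0625]
tcp_rot: [0.39, 0.589, -0.389, 0.591]
contact_force: [-1.5, -0.6, 5.6]
opening: 0.281
```

Run:
```python
from h import *
from plant import ctrl,cams
s=ctrl.get_state(); c=cams.read_camera("wrist"); print(s)
for n in("side","top"):
    k=cams.read_camera(n); print(n,blobs(k,"blue"))
    if n=="side": side=k
im=np.hstack([cv2.cvtColor(x,cv2.COLOR_RGB2BGR) for x in(cv2.resize(c["color"],(400,300)),cv2.resize(side["color"][150:300,100:300],(400,300)))])
cv2.imwrite("pics/g1.png",im)
```

```text
{'time': 3.5333, 'qpos': array([ 4.21325564e-02,  2.08276664e-01,  2.01038536e+00, -7.96015265e-04,
        9.19745838e-01,  1.20890204e+00]), 'dq': array([-0.0009413 , -0.00066449,  0.00064225,  0.00100303, -0.00025194,
       -0.00036269]), 'joint_efforts': array([ 1.65670859e-01, -2.91201568e+01, -2.17523181e+01,  1.94845260e-01,
       -1.90074225e-01, -2.57096422e-02]), 'eef_pos': array([0.53174018, 0.12324847, 0.06250591]), 'tcp_rot': array([ 0.3898462 ,  0.58920233, -0.38889103,  0.59129039]), 'contact_force': array([-1.4829937 , -0.60229159,  5.58448666]), 'wrist_torque': array([-0.29591204,  0.13411038, -0.03999477]), 'opening': 0.2807431809513159}
side [([12.34, 76.08], 1598, [0, 39, 35, 71]), ([112.02, 116.0], 206, [102, 111, 21, 11]), ([198.44, 185.35], 48, [194, 183, 9, 6]), ([140.39, 196.25], 132, [136, 187, 10, 19]), ([200.5, 205.95], 262, [194, 191, 15, 29]), ([137.0, 217.18], 34, [133, 215, 9, 5]), ([139.73, 231.76], 176, [134, 221, 12, 22])]
top [([43.49, 224.97], 415, [32, 214, 24, 22]), ([137.31, 248.77], 39, [133, 246, 10, 6])]
```

View pics/g1.png

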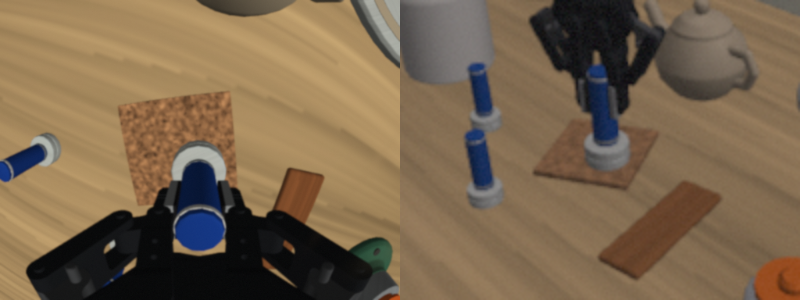

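The tool is gripped: opening 0.281 (24 mm), handle at (200,215) between the pads in the left half, still upright on the coaster in the right half. Next I lift.

>>> play_rows --rows '[[0,[-0.02,0,0],[0,0,0]],[0,[-0.05,0,0],[0,0,0]],[0,[-0.11,0,0],[0,0,0]],[0,[-0.19,0,0],[0,0,0]],[0,[-0.28,0,0],[0,0,0]],[0,[-0.36,0,0],[0,0,0]],[0,[-0.42,0,0],[0,0,0]],[0,[-0.458,0,0],[0,0,0]],[0,[-0.458,0,0],[0,0,0]],[0,[-0.458,0,0],[0,0,0]]]'

```text
time: 4.52
eef_pos: [0.5301, 0.1233, 0.1979]
tcp_rot: [0.39, 0.59, -0.39, 0.59]
contact_force: [0.1, -0.1, -1.8]
opening: 0.285
```

Run:
```python
from h import *
from plant import ctrl,cams
s=ctrl.get_state(); print(s["time"],s["eef_pos"],s["tcp_rot"],s["contact_force"],s["opening"])
print("shift to above cover",rows_to(s,[.4624,-.1747,s["eef_pos"][2]]))
```

```text
4.5167 [0.5301394  0.12325673 0.19792402] [ 0.38959158  0.59010062 -0.38951593  0.59014998] [ 0.12836101 -0.11827784 -1.75234737] 0.28532315274514847
shift to above cover [-1.000e-04 -5.979e-01  8.245e-01]
```

>>> play_rows --rows '[[0,[0,-0.03,0.04],[0,0,0]],[0,[0,-0.09,0.12],[0,0,0]],[0,[0,-0.17,0.23],[0,0,0]],[0,[0,-0.25,0.345],[0,0,0]],[0,[0,-0.33,0.455],[0,0,0]],[0,[0,-0.41,0.565],[0,0,0]],[0,[0,-0.49,0.675],[0,0,0]],[0,[0,-0.55,0.76],[0,0,0]],[0,[0,-0.585,0.807],[0,0,0]],[0,[0,-0.598,0.8245],[0,0,0]]]'

```text
time: 5.35
eef_pos: [0.4608, -0.1767, 0.1957]
tcp_rot: [0.39, 0.591, -0.391, 0.588]
contact_force: [-0.2, 0.6, -1.4]
opening: 0.287
```

>>> play_rows --rows '[[0,[0.02,0,0],[0,0,0]],[0,[0.04,0,0],[0,0,0]],[0,[0.06,0,0],[0,0,0]],[0,[0.08,0,0],[0,0,0]],[0,[0.08,0,0],[0,0,0]],[0,[0.08,0,0],[0,0,0]]]'

```text
time: 5.85
eef_pos: [0.4624, -0.1736, 0.1731]
tcp_rot: [0.389, 0.591, -0.389, 0.59]
contact_force: [-0.5, -0.1, -2.4]
opening: 0.28
```

Run:
```python
from h import *
from plant import ctrl,cams
import pickle
s=ctrl.get_state(); d={n:cams.read_camera(n) for n in("wrist","side","top")}; pickle.dump((s,d),open("w2.pkl","wb"))
print(s["time"],s["eef_pos"],s["tcp_rot"],s["contact_force"],s["qpos"])
ims=[]
for n,(cx,cy) in(("wrist",(254,220)),("side",(297,270))):
    c=d[n];print(n,blobs(c,"blue"),blobs(c,"orange"))
    a=cv2.cvtColor(c["color"],cv2.COLOR_RGB2BGR); w=75 if n=="side" else 130
    ims.append(cv2.resize(a[max(0,cy-w):cy+w,cx-w:cx+w],(400,400),interpolation=cv2.INTER_CUBIC))
cv2.imwrite("pics/w2.png",np.hstack(ims))
```

```text
5.85 [ 0.46240008 -0.17359665  0.17311462] [ 0.38915237  0.59104272 -0.38910737  0.58976638] [-0.53820554 -0.13023564 -2.35437963] [-5.64928257e-01 -5.98149104e-02  2.06591402e+00  1.05535433e-04
  1.13729715e+00  6.00505372e-01]
wrist [([1.83, 116.29], 52, [0, 111, 5, 12]), ([254.46, 239.28], 2379, [227, 208, 57, 64]), ([255.08, 293.99], 2500, [225, 269, 62, 51])] [([255.96, 178.25], 636, [224, 168, 63, 34])]
side [([12.35, 76.09], 1597, [0, 39, 35, 71]), ([112.02, 116.0], 206, [102, 111, 21, 11]), ([140.36, 196.15], 131, [136, 187, 10, 19]), ([303.2, 208.63], 187, [293, 203, 20, 12]), ([137.06, 217.15], 34, [133, 215, 9, 5]), ([300.45, 239.22], 797, [291, 216, 22, 47]), ([139.73, 231.76], 176, [134, 221, 12, 22])] [([296.8, 295.21], 663, [278, 282, 38, 28])]
```

View pics/w2.png

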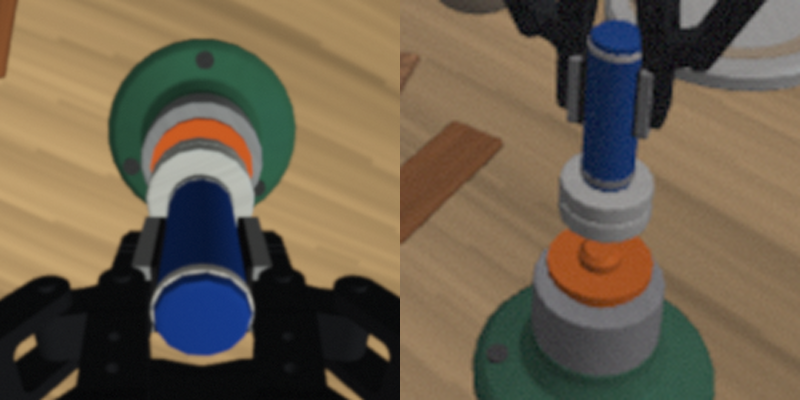

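Wrist view: handle, bell and cover line up sideways at column ~200 of 400. Side view: the bell (605,200) is just above the boss (602,255). The fore-aft offset along tool y is still to be checked numerically.

Run:
```python
from h import *
import pickle
s,d=pickle.load(open("w2.pkl","rb")); w=d["wrist"]; sd=d["side"]
p=np.array(s["eef_pos"]); fz=p[2]-.0565
im=w["color"].astype(int)
for col in(250,254,258): 
    print("col",col,[im[r,col].tolist() for r in range(160,214,2)])
bb=lambda uv:(uv.min(0).round(1),uv.max(0).round(1))
print("pred tool@TCP: bell foot",bb(fproj(w,ring(p[0],p[1],fz,.023))),"bell top",bb(fproj(w,ring(p[0],p[1],fz+.022,.023))),"disc",bb(fproj(w,ring(p[0],p[1],fz+.105,.013))))
print("pred flange top",bb(fproj(w,ring(.4624,-.1747,.0864,.027))),"flange bot",bb(fproj(w,ring(.4624,-.1747,.0814,.027))),"rim",bb(fproj(w,ring(.4624,-.1747,.075,.034))))
print("side pred handle",hullc(proj(sd,np.r_[ring(p[0],p[1],fz+.024,.013),ring(p[0],p[1],fz+.105,.013)])),bb(proj(sd,ring(p[0],p[1],fz+.105,.013))),"bell foot",bb(proj(sd,ring(p[0],p[1],fz,.023))))
ys,xs=np.nonzero(mask(sd,"blue")); k=(abs(xs-300)<15)&(ys>195)&(ys<270); print("side meas",hullc(np.c_[xs,ys][k]),xs[k].min(),xs[k].max(),ys[k].min(),ys[k].max())
for col in(288,292,297,302): print("side col",col,[(r,sd["color"][r,col].tolist()) for r in range(264,292,2)])
```

```text
col 250 [[136, 139, 137], [134, 138, 136], [133, 135, 133], [126, 101, 91], [180, 82, 36], [201, 91, 34], [200, 90, 33], [200, 89, 32], [201, 91, 34], [187, 88, 40], [106, 79, 65], [86, 87, 83], [83, 84, 80], [99, 102, 98], [167, 172, 167], [183, 187, 179], [182, 185, 177], [182, 185, 177], [180, 183, 175], [181, 184, 176], [179, 181, 173], [168, 171, 162], [94, 96, 93], [86, 90, 94], [26, 35, 60], [8, 22, 54], [9, 22, 54]]
col 254 [[132, 135, 134], [133, 135, 134], [133, 134, 133], [123, 95, 84], [180, 81, 33], [200, 90, 34], [201, 90, 34], [201, 92, 35], [201, 91, 34], [181, 87, 44], [94, 79, 69], [95, 97, 93], [81, 83, 79], [111, 115, 111], [175, 180, 174], [183, 186, 178], [183, 186, 178], [181, 184, 175], [181, 184, 176], [180, 183, 175], [180, 183, 175], [163, 166, 159], [86, 88, 86], [57, 65, 78], [13, 26, 55], [8, 22, 53], [9, 23, 53]]
col 258 [[133, 135, 134], [132, 135, 133], [132, 134, 132], [123, 106, 97], [175, 80, 37], [201, 90, 34], [200, 91, 34], [201, 91, 34], [201, 91, 34], [191, 88, 37], [118, 80, 64], [93, 94, 90], [88, 91, 86], [95, 97, 93], [165, 169, 164], [184
[... 1400 characters left out ...]
, [157, 80, 34]), (290, [130, 64, 20])]
side col 297 [(264, [66, 65, 66]), (266, [71, 79, 95]), (268, [147, 145, 145]), (270, [148, 145, 143]), (272, [145, 143, 141]), (274, [95, 95, 92]), (276, [93, 92, 92]), (278, [96, 97, 95]), (280, [112, 108, 109]), (282, [93, 91, 93]), (284, [95, 92, 93]), (286, [145, 80, 48]), (288, [163, 83, 35]), (290, [165, 85, 39])]
side col 302 [(264, [89, 88, 88]), (266, [52, 66, 94]), (268, [148, 147, 144]), (270, [148, 147, 145]), (272, [149, 146, 146]), (274, [104, 102, 102]), (276, [104, 105, 103]), (278, [108, 104, 104]), (280, [119, 117, 116]), (282, [108, 107, 106]), (284, [103, 104, 104]), (286, [151, 86, 48]), (288, [165, 83, 36]), (290, [170, 83, 32])]
```

```bash
cat > fitw.py <<'E'
from h import *
def run(s,w,fz,ztop=.0824):
    p=np.array(s["eef_pos"]); R=Rn.from_quat(s["tcp_rot"]); im=cv2.GaussianBlur(w["color"],(3,3),0).astype(float)
    rb=im[...,0]-im[...,2]; g=im.sum(2)/3
    def first(sig,col,r0,r1,th):   # first upward crossing
        for r in range(r0,r1):
            if sig[r,col]<th<=sig[r+1,col]: return r+(th-sig[r,col])/(sig[r+1,col]-sig[r,col])
    cols=np.arange(234,277,2)
    o=[(c,first(rb,c,150,190,85)) for c in cols]
    of=[(c,-first(-rb[::1],c,int(dict(o)[c])+4,200,-85) if 0 else first(-rb,c,int(dict(o)[c] or 170)+4,205,-85)) for c in cols]
    bt=[(c,first(g,c,int(dict(of)[c] or 180)+2,215,140)) for c in cols]
    out={}
    def fit(nm,pts,z,r,x0):
        pts=np.array([q for q in pts if q[1]]);
        def f(q):
            uv=fproj(w,ring(q[0],q[1],z,r)); uv=uv[np.argsort(uv[:,0])]; up=uv[uv[:,1]<uv[:,1].mean()]
            return np.interp(pts[:,0],up[:,0],up[:,1])-pts[:,1]
        q=least_squares(f,x0,x_scale=.01,loss="soft_l1"); d=R.inv().apply(np.r_[q.x-p[:2],0])*1e3
        print(nm,q.x.round(4),"rel TCP y,z mm",d[1:].round(2),"rms",np.sqrt((f(q.x)**2).mean()).round(2),len(pts)); return q.x
    fit("flange(bot edge)",o,ztop-.0005,.027,[.4624,-.1747]); fit("flange(top edge)",o,ztop+.005,.027,[.4624,-.1747])
    fit("bell foot",of,fz,.023,p[:2]); fit("bell top",bt,fz+.022,.023,p[:2])
E
python3 - <<'E'
from fitw import *
import pickle
s,d=pickle.load(open("w2.pkl","rb")); run(s,d["wrist"],s["eef_pos"][2]-.0565)
E
```

```text
flange(bot edge) [ 0.46   -0.1748] rel TCP y,z mm [-2.68  0.19] rms 0.13 22
flange(top edge) [ 0.461  -0.1744] rel TCP y,z mm [-1.62  0.19] rms 0.15 22
bell foot [ 0.4621 -0.1734] rel TCP y,z mm [-0.24 -0.27] rms 0.16 22
bell top [ 0.4625 -0.1736] rel TCP y,z mm [0.14 0.01] rms 0.17 22
```

Wrist fits put the cover about 2 mm toward −y (tool) from the bell, and the side view agrees. I correct by 2 mm while lowering to just above the boss.

>>> play_rows --rows '[[0,[0,-0.0067,0],[0,0,0]],[0,[0.01,-0.0067,0],[0,0,0]],[0,[0.025,-0.0067,0],[0,0,0]],[0,[0.04,-0.0067,0],[0,0,0]],[0,[0.05,-0.0067,0],[0,0,0]],[0,[0.056,-0.0067,0],[0,0,0]],[0,[0.056,-0.0067,0],[0,0,0]],[0,[0.056,-0.0067,0],[0,0,0]]]'

```text
time: 6.67
eef_pos: [0.4607, -0.1755, 0.157]
tcp_rot: [0.39, 0.59, -0.39, 0.59]
contact_force: [0.3, 0.4, -1.9]
opening: 0.284
```

Run:
```python
from fitw import *
from plant import ctrl,cams
import pickle
s=ctrl.get_state(); d={n:cams.read_camera(n) for n in("wrist","side")}; pickle.dump((s,d),open("w3.pkl","wb"))
print(s["time"],s["eef_pos"],s["contact_force"]); run(s,d["wrist"],s["eef_pos"][2]-.0565)
a=cv2.cvtColor(d["side"]["color"],cv2.COLOR_RGB2BGR)[200:330,232:362]; cv2.imwrite("pics/w3.png",cv2.resize(a,(600,600),interpolation=cv2.INTER_CUBIC))
```

```text
6.6667 [ 0.46068034 -0.17548558  0.15699726] [ 0.30626968  0.35145984 -1.9403172 ]
flange(bot edge) [ 0.46   -0.1748] rel TCP y,z mm [-0.33 -0.91] rms 0.16 22
flange(top edge) [ 0.461  -0.1743] rel TCP y,z mm [ 0.76 -0.95] rms 0.16 22
bell foot [ 0.4604 -0.1754] rel TCP y,z mm [-0.23 -0.21] rms 0.17 22
bell top [ 0.4609 -0.1755] rel TCP y,z mm [0.18 0.05] rms 0.17 22
```

View pics/w3.png

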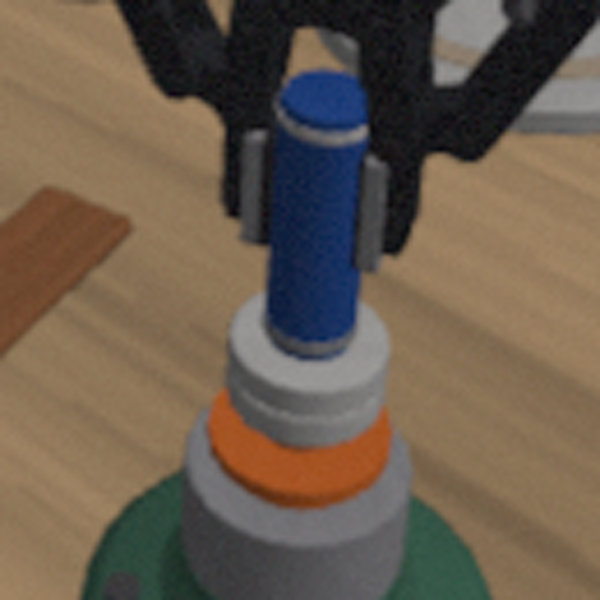

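Side view: the bell (308,370) is concentric with the cover (300,450) except about 1 mm to the right (+tool z), and the wrist fit agrees. I correct by 1 mm in −z and lower slowly over the boss.

>>> play_rows --rows '[[0,[0,0,-0.0033],[0,0,0]],[0,[0.004,0,-0.0033],[0,0,0]],[0,[0.008,0,-0.0033],[0,0,0]],[0,[0.012,0,-0.0033],[0,0,0]],[0,[0.016,0,-0.0033],[0,0,0]],[0,[0.02,0,-0.0033],[0,0,0]],[0,[0.024,0,-0.0033],[0,0,0]],[0,[0.028,0,-0.0033],[0,0,0]],[0,[0.032,0,-0.0033],[0,0,0]],[0,[0.032,0,-0.0033],[0,0,0]]]'

```text
time: 7.6
eef_pos: [0.4602, -0.1745, 0.1473]
tcp_rot: [0.39, 0.59, -0.39, 0.59]
contact_force: [0.1, -0.3, -1.7]
opening: 0.283
```

>>> play_rows --rows '[[0,[0.002,0,0],[0,0,0]],[0,[0.004,0,0],[0,0,0]],[0,[0.006,0,0],[0,0,0]],[0,[0.008,0,0],[0,0,0]],[0,[0.01,0,0],[0,0,0]],[0,[0.012,0,0],[0,0,0]],[0,[0.014,0,0],[0,0,0]],[0,[0.0157,0,0],[0,0,0]]]'

```text
time: 8.27
eef_pos: [0.4605, -0.1746, 0.1434]
tcp_rot: [0.39, 0.59, -0.39, 0.59]
contact_force: [-0.8, 0.5, 2.1]
opening: 0.286
```

>>> play_rows --rows '[[0,[0.0017,0,0],[0,0,0]],[0,[0.0033,0,0],[0,0,0]],[0,[0.005,0,0],[0,0,0]],[0,[0.0067,0,0],[0,0,0]],[0,[0.0083,0,0],[0,0,0]],[0,[0.01,0,0],[0,0,0]]]'

```text
time: 8.77
eef_pos: [0.4611, -0.1749, 0.142]
tcp_rot: [0.39, 0.59, -0.389, 0.591]
contact_force: [-2.5, 2.2, 9.5]
opening: 0.282
```

>>> play_rows --rows '[[0,[0.0017,0,0],[0,0,0]],[0,[0.0033,0,0],[0,0,0]],[0,[0.005,0,0],[0,0,0]],[0,[0.0067,0,0],[0,0,0]],[0,[0.0083,0,0],[0,0,0]],[0,[0.01,0,0],[0,0,0]]]'

```text
time: 9.27
eef_pos: [0.4615, -0.1751, 0.14]
tcp_rot: [0.39, 0.589, -0.389, 0.591]
contact_force: [-3.0, 3.0, 13.0]
opening: 0.286
```

>>> play_rows --rows '[[0,[0.0017,0,0],[0,0,0]],[0,[0.0033,0,0],[0,0,0]],[0,[0.005,0,0],[0,0,0]],[0,[0.0067,0,0],[0,0,0]]]'

```text
time: 9.6
eef_pos: [0.4619, -0.1753, 0.139]
tcp_rot: [0.39, 0.589, -0.389, 0.591]
contact_force: [-2.4, 3.6, 9.9]
opening: 0.286
```

>>> play_rows --rows '[[0,[0.0017,0,0],[0,0,0]],[0,[0.0033,0,0],[0,0,0]],[0,[0.005,0,0],[0,0,0]],[0,[0.0067,0,0],[0,0,0]]]'

```text
time: 9.93
eef_pos: [0.4621, -0.1754, 0.1366]
tcp_rot: [0.39, 0.589, -0.389, 0.592]
contact_force: [-2.5, 3.9, 14.7]
opening: 0.284
```

>>> play_rows --rows '[[0,[0.0017,0,0],[0,0,0]],[0,[0.0033,0,0],[0,0,0]]]'

```text
time: 10.1
eef_pos: [0.4623, -0.1754, 0.1365]
tcp_rot: [0.39, 0.589, -0.389, 0.591]
contact_force: [-5.2, 4.0, 20.3]
opening: 0.284
```

>>> play_rows --rows '[[0,[0.001,0,0],[0,0,0]]]'

```text
time: 10.18
eef_pos: [0.4623, -0.1754, 0.1365]
tcp_rot: [0.39, 0.589, -0.389, 0.591]
contact_force: [-5.0, 4.1, 19.8]
opening: 0.283
```

>>> play_rows --rows '[[0,[0.0015,0,0],[0,0,0]],[0,[0.0015,0,0],[0,0,0]]]'

```text
time: 10.35
eef_pos: [0.4625, -0.1756, 0.1365]
tcp_rot: [0.39, 0.589, -0.389, 0.592]
contact_force: [-5.2, 3.5, 19.5]
opening: 0.282
```

>>> play_rows --rows '[[0,[0.0017,0,0],[0,0,0]],[0,[0.0025,0,0],[0,0,0]],[0,[0.0025,0,0],[0,0,0]]]'

```text
time: 10.6
eef_pos: [0.4629, -0.1758, 0.1365]
tcp_rot: [0.39, 0.588, -0.389, 0.592]
contact_force: [-5.6, 4.5, 22.9]
opening: 0.284
```

That is a hard stop: the TCP did not move while the force rose to 23 N, and the drop came earlier, as expected. I back off straight up.

>>> play_rows --rows '[[0,[-0.005,0,0],[0,0,0]],[0,[-0.01,0,0],[0,0,0]],[0,[-0.015,0,0],[0,0,0]],[0,[-0.02,0,0],[0,0,0]],[0,[-0.03,0,0],[0,0,0]],[0,[-0.045,0,0],[0,0,0]],[0,[-0.07,0,0],[0,0,0]],[0,[-0.12,0,0],[0,0,0]],[0,[-0.18,0,0],[0,0,0]],[0,[-0.22,0,0],[0,0,0]]]'

```text
time: 11.43
eef_pos: [0.4604, -0.1747, 0.1977]
tcp_rot: [0.39, 0.59, -0.39, 0.59]
contact_force: [0.9, -0.5, -1.0]
opening: 0.283
```

>>> play_rows --rows '[[0,[0,0,0],[0,0,0]],[0,[0,0,0],[0,0,0]]]'

```text
time: 11.6
eef_pos: [0.4606, -0.1748, 0.1969]
tcp_rot: [0.39, 0.59, -0.39, 0.591]
contact_force: [-0.0, 0.2, -2.2]
opening: 0.286
```

Run:
```python
from fitw import *
from plant import ctrl,cams
import pickle
s=ctrl.get_state(); d={n:cams.read_camera(n) for n in("wrist","side")}; pickle.dump((s,d),open("w4.pkl","wb"))
print(s["time"],s["eef_pos"],s["tcp_rot"],s["contact_force"],s["wrist_torque"]); 
print(blobs(d["side"],"orange"), "before",([297.16, 292.86], 681, [278, 279, 38, 29]))
C=lambda z:np.r_[ring(.461,-.1755,z,.027),ring(.461,-.1755,z+.005,.027),ring(.461,-.1755,z+.013,.009)]
for z in(.0765,.0825): print(z,hullc(proj(d["side"],C(z))))
a=cv2.cvtColor(d["side"]["color"],cv2.COLOR_RGB2BGR)[185:335,222:372]; b=cv2.cvtColor(d["wrist"]["color"],cv2.COLOR_RGB2BGR)[90:350,124:384]
cv2.imwrite("pics/w4.png",np.hstack([cv2.resize(x,(400,400),interpolation=cv2.INTER_CUBIC) for x in(a,b)]))
print("to coaster",rows_to(s,[.5317,.1232,s["eef_pos"][2]]))
```

```text
11.6 [ 0.46058381 -0.17477843  0.19693046] [ 0.38960015  0.58961024 -0.38957411  0.59059589] [-0.04315038  0.16060306 -2.24750688] [-0.07013952  0.02486682 -0.05945767]
[([297.31, 296.11], 776, [278, 282, 38, 30])] before ([297.16, 292.86], 681, [278, 279, 38, 29])
0.0765 (array([296.53544126, 296.3621125 ]), 1012.9247386334464)
0.0825 (array([296.76005653, 293.15191897]), 1016.400941286236)
to coaster [-5.000e-04  6.082e-01 -8.203e-01]
```

View pics/w4.png

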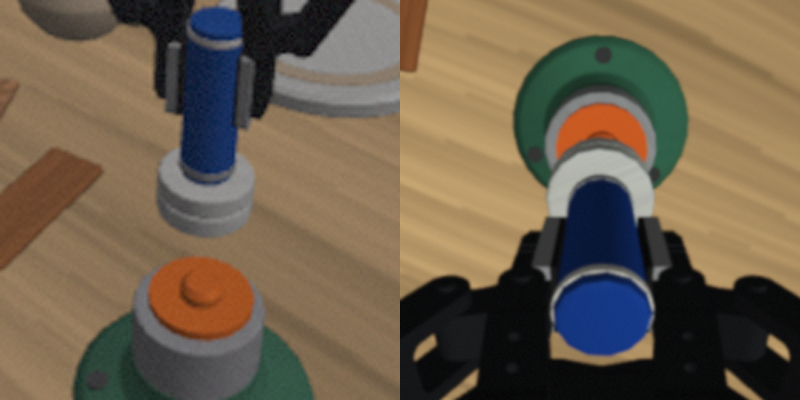

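The cover has dropped about 6 mm (orange centroid row 292.9 → 296.1, predicting a flange height of about 76.5 mm) and sits level in the rim at (200,300). The tool is still straight in the grip, so I go back to the coaster.

>>> play_rows --rows '[[0,[0,0.03,-0.04],[0,0,0]],[0,[0,0.09,-0.12],[0,0,0]],[0,[0,0.17,-0.23],[0,0,0]],[0,[0,0.25,-0.345],[0,0,0]],[0,[0,0.33,-0.455],[0,0,0]],[0,[0,0.41,-0.565],[0,0,0]],[0,[0,0.5,-0.68],[0,0,0]],[0,[0,0.56,-0.77],[0,0,0]],[0,[0,0.6,-0.82],[0,0,0]],[0,[0,0.617,-0.841],[0,0,0]]]'

```text
time: 12.53
eef_pos: [0.5307, 0.1329, 0.1947]
tcp_rot: [0.388, 0.592, -0.389, 0.59]
contact_force: [-0.3, 0.8, -2.4]
opening: 0.286
```

>>> play_rows --rows '[[0,[0.03,0,0],[0,0,0]],[0,[0.09,0,0],[0,0,0]],[0,[0.17,0,0],[0,0,0]],[0,[0.25,0,0],[0,0,0]],[0,[0.32,0,0],[0,0,0]],[0,[0.37,0,0],[0,0,0]],[0,[0.4,0,0],[0,0,0]],[0,[0.41,0,0],[0,0,0]],[0,[0.41,0,0],[0,0,0]],[0,[0.41,0,0],[0,0,0]]]'

```text
time: 13.37
eef_pos: [0.532, 0.1296, 0.074]
tcp_rot: [0.39, 0.59, -0.39, 0.59]
contact_force: [-0.1, 1.2, -3.1]
opening: 0.288
```

Run:
```python
from h import *
from plant import ctrl
s=ctrl.get_state(); print(s["eef_pos"],s["contact_force"],rows_to(s,[.532,.130,.0622]))
```

```text
[0.53200045 0.12959592 0.07400301] [-0.09075551  1.18761145 -3.06658765] [ 0.0393  0.0005 -0.0013]
```

>>> play_rows --rows '[[0,[0.008,0,0],[0,0,0]],[0,[0.016,0,0],[0,0,0]],[0,[0.024,0,0],[0,0,0]],[0,[0.03,0,0],[0,0,0]],[0,[0.034,0,0],[0,0,0]],[0,[0.038,0,0],[0,0,0]],[0,[0.04,0,0],[0,0,0]],[0,[0.04,0,0],[0,0,0]]]'

```text
time: 14.03
eef_pos: [0.5316, 0.1303, 0.0626]
tcp_rot: [0.389, 0.59, -0.39, 0.59]
contact_force: [-1.9, 0.4, 4.4]
opening: 0.283
```

>>> play_rows --rows '[[0,[-0.003,0,0],[0,0,0]],[0,[-0.003,0,0],[0,0,0]],[33,[-0.003,0,0],[0,0,0]],[38,[-0.003,0,0],[0,0,0]],[45,[-0.003,0,0],[0,0,0]],[60,[-0.003,0,0],[0,0,0]],[80,[-0.003,0,0],[0,0,0]],[80,[-0.003,0,0],[0,0,0]],[80,[-0.003,0,0],[0,0,0]]]'

```text
time: 14.78
eef_pos: [0.5315, 0.1301, 0.0623]
tcp_rot: [0.39, 0.59, -0.39, 0.59]
contact_force: [-1.3, 0.3, -0.1]
opening: 0.803
```

>>> play_rows --rows '[[80,[-0.03,0,0],[0,0,0]],[80,[-0.09,0,0],[0,0,0]],[80,[-0.17,0,0],[0,0,0]],[80,[-0.27,0,0],[0,0,0]],[80,[-0.38,0,0],[0,0,0]],[80,[-0.48,0,0],[0,0,0]],[80,[-0.58,0,0],[0,0,0]],[80,[-0.6,0,0],[0,0,0]],[80,[-0.6,0,0],[0,0,0]],[80,[-0.6,0,0],[0,0,0]]]'

```text
time: 15.62
eef_pos: [0.5311, 0.1301, 0.2421]
tcp_rot: [0.39, 0.59, -0.39, 0.59]
contact_force: [0.1, 0.2, -0.5]
opening: 0.799
```

Run:
```python
from h import *
from plant import ctrl,cams
s=ctrl.get_state(); c=cams.read_camera("side"); t=cams.read_camera("wrist"); print(s["time"],s["eef_pos"],s["contact_force"],s["opening"],blobs(c,"orange"))
cv2.imwrite("pics/f.png",cv2.cvtColor(np.hstack([cv2.resize(x,(400,300)) for x in(c["color"],t["color"])]),cv2.COLOR_RGB2BGR))
```

```text
15.6167 [0.53114047 0.13011345 0.24212728] [ 0.05934961  0.16492724 -0.46816489] 0.7985014990637779 [([297.47, 296.04], 712, [278, 282, 38, 30])]
```

View pics/f.png

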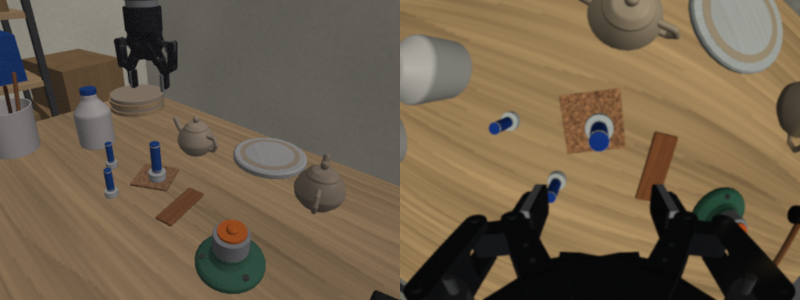

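The tool stands upright on the coaster (side (155,165), wrist (600,128)). The cover is still down (centroid row 296.0), and nothing else has moved.

```bash
python3 -c "
from plant import ctrl
print(ctrl.sign_off())"
```

```text
the job is handed in; nothing more can be done
None
```

The orange cover is pressed home and the blue-handled seating tool is back upright on its coaster. I handed the job in at about 15.6 s.

- **Press:** I pushed at about 6 mm/s. The reading rose to 13 N, dropped to 10 N, then rose to a hard stop, which I ended at 23 N (about 25 N with the tool's weight), below the 32 N crack limit. At the stop, the tool's foot was 80 mm above the table, which matches the cover's flange on the rim. The sideways force reached about 7 N.
- **Cover afterwards:** In the side view it dropped about 6 mm, to about 1.5 mm above the rim. It stayed there through two pictures 4 s apart.
- **Tool:** It was let go and is standing upright, about 7 mm nearer the coaster's centre than at the start. The gripper ended clear of everything.
- **Rest of the table:** In the last picture the teapots, the rib and the two smaller tools looked unmoved.
- **Disagreement between checks:** The first position fit from the fixed cameras and the wrist-camera fit differed by about 2 mm for the cover. I followed the wrist camera, and the foot went over the boss without touching it.
- **Slow force rise:** Near the stop the reading stayed around 20 N for two small steps before reaching 23 N. The height did not change, so I found no sign of the tool slipping.

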